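# Change the sprocket of a single-speed hub

## Task

Change the gearing of the single-speed rear hub that stands in the wooden holding block: the sprocket on the hub and the spare sprocket on the wooden spindle must change places. Lift off the spacer and use the dark work mat or clear bench to put parts aside; at the end the former spare sits fully home on the hub, the spacer on it and the lockring, skirt down, on top of the spacer (just set in place, not screwed), and the sprocket taken off sits fully home on the spindle, both sprockets with their bosses up. Leave the side cutters, the adjustable spanner and the oil bottle where they are.

Things in the scene. Friction and masses are not known exactly. Their poses are not given: they have to be found in the camera images.
- hub: Bicycle hub, fixed upright in a wooden block 110x110x28 mm. Heights from the bench: flange 57 mm across at 44-49 mm; seat for the sprocket, 42 mm across, at 70; splined body 34 mm across its splines up to 86, tapering to 25 mm at 92; axle end 14 mm across up to 110. Fully stacked, undersides are: sprocket 70, spacer 83, lockring skirt 93 (its flange on the spacer at 97). Origin: on the axis at bench level, z up.
- spindle: Spares spindle of turned wood, fixed: dark round foot 110 mm across, 17 mm high; neck; collar 47 mm across whose flat top, 70 mm above the bench, is the seat for one sprocket; pale post 32 mm across from there up, rounded off from 90 to 102 mm. Holds the spare sprocket at the start. Origin: on the axis at bench level, z up.
- mat: Dark grey flat work mat, 160x160 mm, 3 mm thick, fixed. At the start the lockring lies on its half towards the robot (its -x); the rest is free to put parts aside. Origin: centre of its underside. (In the way between the left and right parts of the bench: the red vice at the front in the middle, 165 mm high, and behind it a white bottle and a yellow tin, 130 mm.)
- sprocket_18t: 18-tooth steel sprocket, the larger one: plate 78 mm over the teeth, 3 mm thick, at the bottom; above it a round boss 46 mm across, from 3 to 13 mm, by which to take it from above; bore 38 mm. Starts boss up on the hub (under the spacer) or on the spindle, the other sprocket in the other place. Origin: on the axis, at the underside; z from plate to boss. Its turn does not matter. About 90 g.
- sprocket_14t: 14-tooth steel sprocket, the smaller one: plate 62 mm over the teeth, 3 mm thick, at the bottom; above it a round boss 46 mm across, from 3 to 13 mm, by which to take it from above; bore 38 mm. Starts boss up on the hub (under the spacer) or on the spindle, the other sprocket in the other place. Origin: on the axis, at the underside; z from plate to boss. Its turn does not matter. About 60 g.
- spacer: Plain aluminium ring with a dark line round it, 42 mm across, bore 38 mm, 14 mm high; at the start on the boss of the sprocket on the hub. Origin: on the axis, at the underside; z along the axis. Keep it the way up it starts. About 30 g.
- lockring: Steel lockring, 9 mm high: notched flange 40 mm across and 5 mm thick, on a threaded skirt 29 mm across and 4 mm deep; bore 21 mm. Starts on the mat, skirt down; take it across the flange. On the stack its skirt drops inside the spacer and the axle end comes through its bore. Origin: on the axis at the lower end of the skirt; z from skirt to flange. About 30 g.
- side_cutters: Side cutters with blue handles, 136 x 63 x 12 mm, lying at the front of the bench on the left; bystander, not to be moved. Origin: centre of the underside.
- adjustable_spanner: Adjustable spanner, 198 x 43 x 10 mm, lying at the front of the bench on the right; bystander, not to be moved. Origin: centre of the underside.
- oil_bottle: Small white bottle with a green cap, 37 mm across, 126 mm high, standing behind on the right; bystander, not to be moved or knocked over. Origin: centre of the underside.
Mind the look-alikes: they are no part of the job. What is shaped like the spindle but turquoise is not meant.

How it is judged (in metres and radians):
At the end, for the whole second after the job is handed in: The sprockets have changed places: former spare on the hub seat (axis within 4 mm), the other on the spindle seat (6 mm); spacer on the hub's sprocket (5 mm), lockring on the spacer (7 mm); all at seated height within 3 mm, level within 0.08 rad, right way up, released, at rest (((horizontal distance between sprocket_18t and hub below 0.004 m and z of sprocket_18t in the frame of hub between 0.067 and 0.073 m and angle between each of sprocket_18t, sprocket_14t's own z axis and vertical below 0.08 rad and horizontal distance between sprocket_14t and spindle below 0.006 m and z of sprocket_14t in the frame of spindle between 0.067 and 0.073 m) or (horizontal distance between sprocket_14t and hub below 0.004 m and z of sprocket_14t in the frame of hub between 0.067 and 0.073 m and angle between each of sprocket_14t, sprocket_18t's own z axis and vertical below 0.08 rad and horizontal distance between sprocket_18t and spindle below 0.006 m and z of sprocket_18t in the frame of spindle between 0.067 and 0.073 m)) and distance of each of sprocket_18t, sprocket_14t from where it was at the start of the episode above 0.1 m and horizontal distance between spacer and hub below 0.005 m and z of spacer in the frame of hub between 0.08 and 0.086 m and angle between each of spacer, lockring's own z axis and vertical below 0.08 rad and horizontal distance between lockring and hub below 0.007 m and z of lockring in the frame of hub between 0.09 and 0.096 m and linear speed of each of sprocket_18t, sprocket_14t, spacer, lockring below 0.01 m/s); the robot touches nothing.
It fails at once if The pair of side cutters is moved by more than 20 mm or tipped (distance of side_cutters from where it was at the start of the episode above 0.02 m or angle between side_cutters's own z axis and vertical above 0.3 rad).
It fails at once if The adjustable spanner is moved by more than 20 mm or tipped (distance of adjustable_spanner from where it was at the start of the episode above 0.02 m or angle between adjustable_spanner's own z axis and vertical above 0.3 rad).
It fails at once if The oil bottle is moved by more than 20 mm or tipped (distance of oil_bottle from where it was at the start of the episode above 0.02 m or angle between oil_bottle's own z axis and vertical above 0.3 rad).
It also fails if it takes over 152 s, if anything falls off the work surface, if the arm or the gripper's body presses on something with over 40 N, if the wrist force passes 120 N, or if a joint passes its speed limit or range.

## Robot

A 7-joint arm with a two-finger parallel gripper is mounted at the origin on a cart in front of the work surface, level with it; the furniture and walls round the work are solid. World frame = base frame: x ahead of the robot, y to its left, z up, the work surface at z = 0. Lengths are in mm, angles in rad, forces in N, time in s.
With the tool pointing down it reaches from about 400 to 875 mm from the base axis. Payload 4.4 kg.
Tool frame: the origin (TCP) lies midway between the tips of the shut fingers; the grasp point (between the pads) lies 19 mm behind it; z points along the fingers, y is the line along which they close (so a half turn about z gives the same grasp; the last joint's range is limited). The gripper opens to 85 mm and grips with 20 to 120 N. Pads are 22 mm wide; open, the fingers measure 114 mm over their backs; the gripper's body (76 mm by 85 mm) begins 54 mm behind the grasp point. The pads swing forward as they close: fully open they stand 13 mm farther back than shut.
Start: joints at [-1.246, 0.628, 0.038, 1.517, -0.027, 0.996, -0.02], TCP at [247.581, 601.017, 231.313] pointing down, gripper open.
Joint ranges: [-3.06, 3.06], [-0.37, 2.12], [-1.25, 1.32], [0.18, 2.47], [-1.1, 4.24], [0.23, 1.98], [-2.94, 2.94]. Speed limits (rad/s): [2.57, 2.57, 3.14, 3.14, 3.14, 3.14, 3.14].

## Interface

Orientations are given as [roll, pitch, yaw] about the fixed x, y, z axes, in that order (R = Rz(yaw) Ry(pitch) Rx(roll)).
In Python, from cell import ctrl gives the robot as it stands.
- The arm moves only by the shell command python3 -m handwheel 'ROWS'. ROWS is JSON, a list of rows, each a list of 3 entries, a list of its own where there are three numbers: the turn, a rotation vector about the tool's x, y, z in degrees, then the shift along the tool's x, y, z in m, then the closure, from 0 (fully open) to 1 (shut). A call has 1 to 5 rows; each row shifts and turns the commanded pose from where the row before left it, along the tool's axes as they then stand; what a row does not reach is not made up. A row lasts 1/12 s, in which the tool goes at most 41.7 mm and 7.16 degrees, less where a joint would pass 70% of its speed; a pose out of reach is approached as far as the arm can. A call is refused whole if a number of a shift passes 0.0417 or a number of a turn 7.16, either way. A call with a gripper value outside its range is refused whole. The fingers move at their own pace and stop on an object; the grip force is fixed at half the most. Time passes only in rows, so rows that do not move let the fingers close. It gives the time, the measured TCP pose, the force, the opening and the grip force at its end, in the units of the state.
- ctrl.read_state(): the state, without advancing time (a new reading comes with each control period).
- ctrl.get_image(name): name is "side" or "top"; returns a dict with "pixels" (400x640x3 uint8, red, green, blue), "fx", "fy", "cx", "cy" (pixels), "pose" (4x4, takes a point from camera to world coordinates). Camera axes: x right, y up, looking along -z (the intrinsics and any distortion apply to the point x, -y, -z); pixel columns grow to the right and rows downward; lengths in mm; the calibration is good to about 2 mm. A picture is of the moment at which its call begins. There is no depth.
- ctrl.finish_job(): hands the job in; it is judged then, once.
The state is a dict: "clock": time; "qpos": joint angles; "qd": joint speeds; "tau": joint torques, N m; "eef_pos": TCP position; "tool_rot": TCP orientation; "force": force on the tool from outside, world axes, zero at the start; "torque": the same for the moment, N m; "width": finger opening in mm; "gripper_force": force on a finger pad.
Only numpy, scipy, OpenCV 4.12 (cv2) and the standard library are available. Lean on these libraries where they do the work, as an engineer would, in place of code of your own. Each camera call takes 0.05 s, during which the arm holds its last target. There are 200 camera calls.

## Working session

There is one attempt and no reset: what is moved stays moved. The work goes in short steps, Python scripts to look and compute and a shell command to move; the robot and the scene stay as the last step left them, time stands still between calls to the robot, and variables do not carry over. Pictures are saved under pics/ and viewed, at most 15 in all, crops included, and the job is handed in when it is done.

```bash
mkdir -p pics; ls
python3 - <<'E'
from cell import ctrl
import cv2
s=ctrl.read_state();print({k:s[k] for k in('clock','eef_pos','tool_rot','force','width')})
for n in('top','side'):
    im=ctrl.get_image(n);cv2.imwrite(f'pics/{n}0.png',im['pixels'][:,:,::-1]);print(n,{k:im[k] for k in im if k!='pixels'})
E
```

```text
pics
{'clock': 0.0, 'eef_pos': array([247.35052464, 600.4225141 , 230.37587687]), 'tool_rot': array([-3.13967556e+00,  5.68225767e-05,  2.75077690e+00]), 'force': array([ 0.22837684, -0.09967504,  0.86812902]), 'width': 85.05976409722156}
top {'fx': 387.7927539060661, 'fy': 387.7927539060661, 'cx': 317.20012427099033, 'cy': 199.50119797293036, 'pose': array([[ 3.62030394e-02,  9.78693986e-01, -2.02107452e-01,
         2.44459886e+02],
       [-9.99343280e-01,  3.57650744e-02, -5.81968103e-03,
        -1.85438818e+02],
       [ 1.53270125e-03,  2.02185414e-01,  9.79346062e-01,
         1.47978533e+03],
       [ 0.00000000e+00,  0.00000000e+00,  0.00000000e+00,
         1.00000000e+00]])}
side {'fx': 404.305073363162, 'fy': 404.305073363162, 'cx': 326.21415246219226, 'cy': 205.55715238890164, 'pose': array([[ 9.75419637e-01,  1.42033411e-01, -1.68472674e-01,
         2.17969635e+02],
       [-2.20286027e-01,  6.09330794e-01, -7.61702074e-01,
        -1.53545014e+03],
       [-5.53155530e-03,  7.80091337e-01,  6.25641198e-01,
         1.19176588e+03],
       [ 0.00000000e+00,  0.00000000e+00,  0.00000000e+00,
         1.00000000e+00]])}
```

View pics/top0.png

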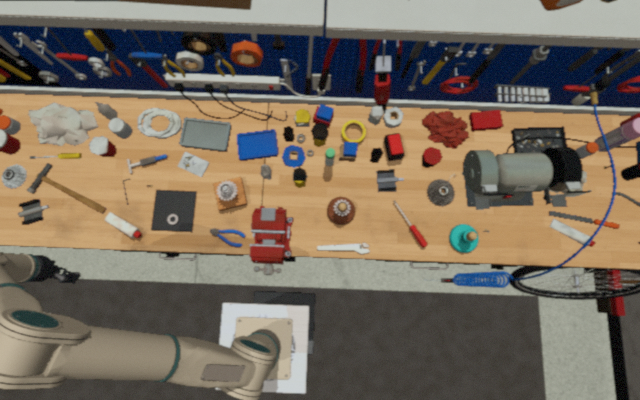

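View pics/side0.png

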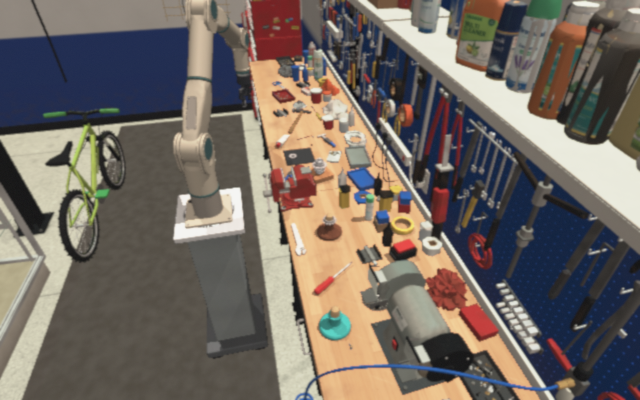

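Top view: hub in its block at (230,193), dark spindle at (341,210), mat at (174,211) with the lockring at (173,218). Look-alikes are the turquoise spindle (463,238), a grey hub-like part (440,192), a blue ring (293,156), a toothed part at far left (13,176) and a white ring (393,117). By the description I choose the block hub, the brown spindle and the ring on the mat. Now a close crop to check.

```bash
cat > h.py <<'E'
import numpy as np,cv2
from cell import ctrl
def get(n): return ctrl.get_image(n)
def ray(im,u,v):
    d=np.array([(u-im['cx'])/im['fx'],-(v-im['cy'])/im['fy'],-1.]);T=im['pose']
    return T[:3,3],T[:3,:3]@d
def at(im,u,v,z):
    o,d=ray(im,u,v);return o+d*(z-o[2])/d[2]
def proj(im,p):
    c=im['pose'][:3,:3].T@(np.array(p,float)-im['pose'][:3,3])
    return np.array([im['cx']+im['fx']*c[0]/-c[2],im['cy']-im['fy']*c[1]/-c[2]])
def crop(im,u,v,r,k): 
    p=im['pixels'][max(0,v-r):v+r,max(0,u-r):u+r,::-1];return cv2.resize(p,(2*r*k,2*r*k),interpolation=cv2.INTER_CUBIC)
E
python3 - <<'E'
from h import *
t=get('top');s=get('side')
for n,u,v,z in(('hub',230,193,110),('spin',341,207,90),('lock',173,218,12),('mat',174,211,3)):print(n,at(t,u,v,z).round(),proj(s,at(t,u,v,z)).round())
a=[crop(t,x,y,25,7) for x,y in((228,190),(341,208),(174,212))]
b=[crop(s,*proj(s,at(t,u,v,z)).round().astype(int),25,7) for u,v,z in((230,193,80),(341,207,80),(174,212,3))]
cv2.imwrite('pics/c1.png',cv2.resize(np.vstack([np.hstack(a),np.hstack(b)]),(795,530)))
E
```

```text
hub [540. 139. 110.] [316. 161.]
spin [ 507. -265.   90.] [328. 216.]
lock [455. 372.  12.] [293. 156.]
mat [484. 374.   3.] [298. 156.]
```

View pics/c1.png

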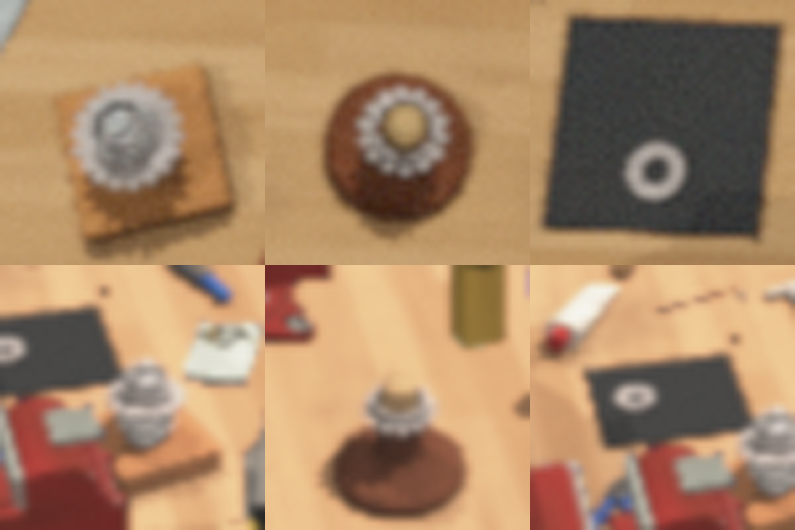

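The crop confirms it. The large sprocket with spacer and axle end is on the block hub, the small sprocket is on the brown spindle with its pale post, and the ring with a hole lies on the mat's near half.

```bash
cat >> h.py <<'E'
def mask_gray(im,smax=70,vmin=110):
    hsv=cv2.cvtColor(im['pixels'],cv2.COLOR_RGB2HSV);return ((hsv[...,1]<smax)&(hsv[...,2]>vmin)).astype(np.uint8)
def blob(im,u,v,r=14,smax=70,vmin=110,k=6):
    p=im['pixels'][v-r:v+r,u-r:u+r];p=cv2.resize(p,None,fx=k,fy=k,interpolation=cv2.INTER_CUBIC)
    m=mask_gray({'pixels':p},smax,vmin);n,l,st,c=cv2.connectedComponentsWithStats(m)
    i=1+np.argmax(st[1:,4]);m=(l==i).astype(np.uint8)
    cn=np.vstack(cv2.findContours(m,0,2)[0]);h=cv2.convexHull(cn);e=cv2.fitEllipse(h)
    f=lambda q:((q[0]+.5)/k-.5+u-r,(q[1]+.5)/k-.5+v-r)
    M=cv2.moments(h);return f(e[0]),tuple(a/k for a in e[1]),f((M['m10']/M['m00'],M['m01']/M['m00']))
E
python3 - <<'E'
from h import *
t=get('top');s=get('side')
for n,u,v,z,r in(('hub',227,190,71.5,15),('spin',341,207,71.5,13),('lock',173,218,12,8)):
  for sm,vm in((60,100),(80,90),(70,120)):
    c,a,m=blob(t,u,v,r,sm,vm);print(n,at(t,*c,z).round(1)[:2],at(t,*m,z).round(1)[:2],'diam mm',[round(x*np.linalg.norm(at(t,*c,z)-t['pose'][:3,3])/388,1) for x in a])
# side: 
for n,u,v,z,r in(('lock',291,157,12,8),):
  for sm,vm in((60,100),(80,90),(70,120)):
    c,a,m=blob(s,u,v,r,sm,vm);print('side',n,at(s,*c,z).round(1)[:2],at(s,*m,z).round(1)[:2],a)
# spindle foot dark, mat dark in top
hsv=cv2.cvtColor(t['pixels'],cv2.COLOR_RGB2HSV)
m=(hsv[...,2]<85).astype(np.uint8);m[:, :145]=0;m[:,205:]=0;m[:185]=0;m[235:]=0
n,l,st,ce=cv2.connectedComponentsWithStats(m);i=1+np.argmax(st[1:,4]);cn=np.vstack(cv2.findContours((l==i).astype(np.uint8),0,2)[0]);rr=cv2.minAreaRect(cn);print('mat',at(t,*rr[0],3).round(1),rr)
hsv=cv2.cvtColor(s['pixels'],cv2.COLOR_RGB2HSV)
# axle/post tops in side
big=np.hstack([crop(s,321,172,20,18)[:,:],]);cv2.imwrite('pics/x.png',big)
print(proj(s,(530,139,71.5)),proj(s,(507,-262,71.5)))
E
```

```text
hub [557.5 161.1] [557.5 161.2] diam mm [np.float64(75.0), np.float64(77.7)]
hub [557.8 161.3] [557.8 161.4] diam mm [np.float64(78.3), np.float64(80.6)]
hub [557.7 161.3] [557.7 161.3] diam mm [np.float64(76.7), np.float64(79.5)]
spin [ 508.3 -268.4] [ 508.3 -268.4] diam mm [np.float64(61.8), np.float64(62.7)]
spin [ 508.4 -268.5] [ 508.5 -268.4] diam mm [np.float64(63.8), np.float64(65.6)]
spin [ 509.3 -268.5] [ 509.3 -268.6] diam mm [np.float64(60.4), np.float64(64.6)]
lock [452.  374.7] [452.  374.8] diam mm [np.float64(45.3), np.float64(48.9)]
lock [452.  374.9] [452.  374.8] diam mm [np.float64(46.7), np.float64(50.6)]
lock [451.9 374.6] [451.9 374.6] diam mm [np.float64(42.7), np.float64(46.2)]
side lock [451.  376.1] [451.  375.9] (5.8710676829020185, 9.035806020100912)
side lock [451.1 375.9] [451.1 375.9] (6.323031107584636, 9.481284459431967)
side lock [450.9 376.2] [450.9 376. ] (5.267829259236653, 8.229092280069986)
mat [485.5 376.7   3. ] ((173.46896362304688, 210.52760314941406), (40.92925262451172, 39.4024772644043), 3.3664608001708984)
[314.59632792 167.55489692] [328.00093289 218.93674961]
```

```bash
python3 - <<'E'
from h import *
s=get('side')
g=mask_gray(s,80,95)
for n,p,r in(('hub',(557.6,161.3,71.5),39),('spin',(508.5,-268.5,71.5),31)):
  a=np.linspace(0,6.28,90);q=np.array([proj(s,(p[0]+r*np.cos(t),p[1]+r*np.sin(t),p[2])) for t in a])
  print(n,'pred cols',q[:,0].min().round(1),q[:,0].max().round(1),'rows',q[:,1].min().round(1),q[:,1].max().round(1))
  u,v=proj(s,p).round().astype(int)
  for row in range(v-8,v+9,2):
    c=np.where(g[row,u-16:u+17])[0];print(row,c.min()+u-16 if len(c) else '',c.max()+u-16 if len(c) else '',end=' | ')
  print()
E
python3 -m handwheel '[[[0,0,6.76],[0,0,0],0],[[0,0,6.76],[0,0,0],0],[[0,0,6.76],[0,0,0],0],[[0,0,6.76],[0,0,0],0],[[0,0,6.76],[0,0,0],0]]'
python3 -m handwheel '[[[0,0,6.76],[0,0,0],0],[[0,0,6.76],[0,0,0],0],[[0,0,6.76],[0,0,0],0],[[0,0,6.76],[0,0,0],0],[[0,0,6.76],[0,0,0],0]]'
python3 -m handwheel '[[[0,0,0],[0,0,0],0],[[0,0,0],[0,0,0],0]]'; python3 -c "
from cell import ctrl;print(ctrl.read_state()['tool_rot'])"
```

```text
hub pred cols 311.4 326.7 rows 160.4 168.8
157 319 335 | 159 314 335 | 161 313 335 | 163 312 326 | 165 312 326 | 167 303 324 | 169 303 324 | 171 303 323 | 173 303 321 | 
spin pred cols 321.4 336.0 rows 215.1 224.7
212   | 214   | 216 324 334 | 218 323 335 | 220 323 336 | 222 324 335 | 224 325 333 | 226   | 228   | 
clock: 0.77
eef_pos: [247.5, 601.0, 231.3]
tool_rot: [-3.141, -0.0, 2.155]
force: [-0.8, -0.5, 0.3]
width: 85.5
gripper_force: 0.0
clock: 1.18
eef_pos: [247.4, 601.0, 231.3]
tool_rot: [-3.141, -0.0, 1.565]
force: [-0.2, 0.9, -0.5]
width: 85.6
gripper_force: 0.0
clock: 1.35
eef_pos: [247.4, 601.1, 231.2]
tool_rot: [3.141, 0.0, 1.574]
force: [0.7, -0.1, -0.5]
width: 85.5
gripper_force: 0.0
[3.14140969e+00 2.41238216e-04 1.57447385e+00]
```

Both views agree with the given sizes, and the height check matches. Moving over the hub.

```bash
python3 -m handwheel '[[[0,0,0],[-0.0293,0.0207,0],0],[[0,0,0],[-0.0293,0.0207,0],0],[[0,0,0],[-0.0293,0.0207,0],0],[[0,0,0],[-0.0293,0.0207,0],0],[[0,0,0],[-0.0293,0.0207,0],0]]'
python3 -m handwheel '[[[0,0,0],[-0.0293,0.0207,0],0],[[0,0,0],[-0.0293,0.0207,0],0],[[0,0,0],[-0.0293,0.0207,0],0],[[0,0,0],[-0.0293,0.0207,0],0],[[0,0,0],[-0.0293,0.0207,0],0]]'
python3 -m handwheel '[[[0,0,0],[-0.0293,0.0207,0],0],[[0,0,0],[-0.0293,0.0207,0],0],[[0,0,0],[-0.0293,0.0207,0],0],[[0,0,0],[-0.0293,0.0207,0],0],[[0,0,0],[-0.0293,0.0207,0],0]]'
python3 -m handwheel '[[[0,0,0],[0,0,0.03],0.2],[[0,0,0],[0,0,0.03],0.2],[[0,0,0],[0,0,0],0.2],[[0,0,0],[0,0,0],0.2]]'
python3 - <<'E'
from h import *
t=get('top');s=get('side');print(ctrl.read_state()['eef_pos'],ctrl.read_state()['tool_rot'])
p=ctrl.read_state()['eef_pos']
u=proj(t,p).round().astype(int);v=proj(s,p).round().astype(int);print(u,v)
cv2.imwrite('pics/c2.png',np.hstack([crop(t,*u,40,5),crop(s,*v,40,5)]))
E
```

```text
clock: 1.77
eef_pos: [351.8, 453.1, 231.5]
tool_rot: [3.141, -0.0, 1.575]
force: [0.2, 0.5, -0.5]
width: 85.2
gripper_force: 0.0
clock: 2.18
eef_pos: [455.5, 306.6, 231.6]
tool_rot: [3.141, -0.001, 1.575]
force: [0.4, -0.0, -0.1]
width: 85.3
gripper_force: 0.0
clock: 2.6
eef_pos: [559.0, 160.0, 231.5]
tool_rot: [3.141, -0.0, 1.574]
force: [0.0, -0.7, 0.6]
width: 85.2
gripper_force: 0.0
clock: 2.93
eef_pos: [557.0, 161.4, 170.4]
tool_rot: [-3.138, 0.001, 1.573]
force: [-0.1, -0.5, 0.4]
width: 68.6
gripper_force: 0.0
[558.96068417 162.15787383 172.69358007] [ 3.13970817e+00 -7.70099264e-04  1.57285713e+00]
[220 183] [319 147]
```

View pics/c2.png

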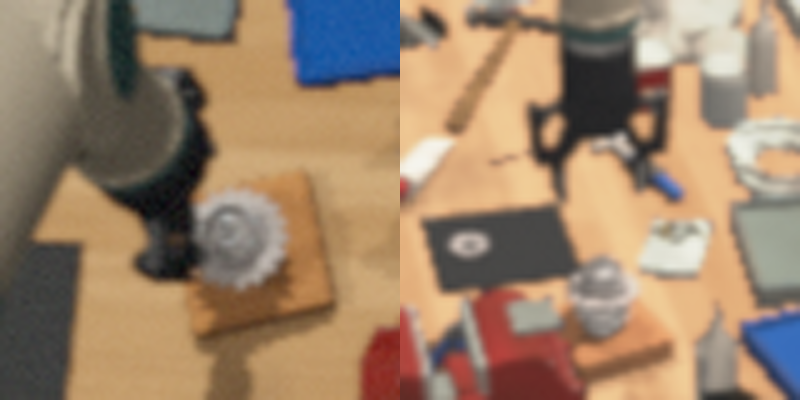

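Left crop: the gripper hangs over the hub (hub at crop 240,240, offset by parallax as computed). Right crop: the fingers straddle the hub axis. So I descend to the spacer and grip.

```bash
python3 -m handwheel '[[[0,0,0],[0,0,0.03],0.2],[[0,0,0],[0,0,0.03],0.2],[[0,0,0],[0,0,0.02],0.2],[[0,0,0],[0,0,0.006],0.2],[[0,0,0],[0,0,0],0.2]]'
python3 -m handwheel '[[[0,0,0],[0,0,0],0.6],[[0,0,0],[0,0,0],0.8],[[0,0,0],[0,0,0],1],[[0,0,0],[0,0,0],1],[[0,0,0],[0,0,0],1]]'
python3 -m handwheel '[[[0,0,0],[0,0,0],1],[[0,0,0],[0,0,0],1],[[0,0,0],[0,0,0],1],[[0,0,0],[0,0,0],1]]'
```

```text
clock: 3.45
eef_pos: [558.1, 162.1, 85.4]
tool_rot: [-3.141, -0.0, 1.572]
force: [-0.6, 1.1, 0.3]
width: 68.4
gripper_force: 0.0
clock: 3.87
eef_pos: [559.7, 162.0, 87.9]
tool_rot: [3.138, -0.002, 1.571]
force: [-1.3, 0.1, 7.2]
width: 38.9
gripper_force: 59.4
clock: 4.2
eef_pos: [559.7, 162.1, 87.9]
tool_rot: [3.138, -0.002, 1.571]
force: [-0.2, -0.5, 6.4]
width: 39.1
gripper_force: 59.4
```

```bash
python3 -m handwheel '[[[0,0,0],[0,0,-0.01],1],[[0,0,0],[0,0,-0.01],1],[[0,0,0],[0,0,-0.02],1],[[0,0,0],[0,0,-0.02],1],[[0,0,0],[0,0,-0.02],1]]'
python3 -m handwheel '[[[0,0,0],[0,0,-0.02],1],[[0,0,0],[0,0,-0.02],1],[[0,0,0],[0,0,0],1],[[0,0,0],[0,0,0],1]]'
python3 - <<'E'
from h import *
t=get('top');s=get('side')
p=(558,161.5,150)
u=proj(t,p).round().astype(int);v=proj(s,p).round().astype(int);print(u,v)
cv2.imwrite('pics/c3.png',np.hstack([crop(t,*u,30,6),crop(s,*v,30,6)]))
E
```

```text
clock: 4.62
eef_pos: [558.4, 161.5, 167.6]
tool_rot: [3.14, -0.0, 1.571]
force: [0.8, 0.5, -0.6]
width: 39.0
gripper_force: 60.3
clock: 4.95
eef_pos: [559.1, 161.8, 207.6]
tool_rot: [3.138, -0.001, 1.571]
force: [-0.0, -0.1, -0.1]
width: 39.2
gripper_force: 60.3
[222 185] [319 151]
```

View pics/c3.png

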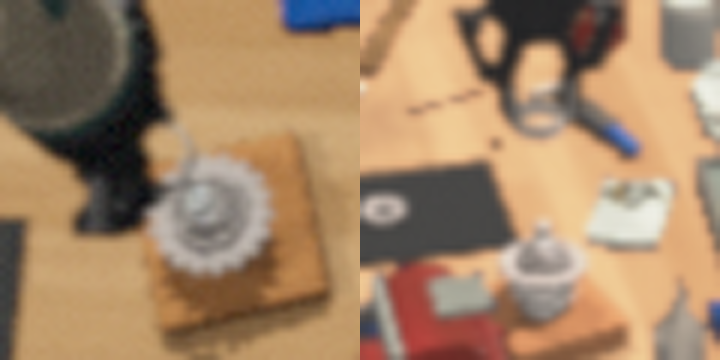

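The ring is held between the fingertips and the sprocket stays on the hub. Taking the spacer to the mat at (525,425).

```bash
python3 -m handwheel '[[[0,0,0],[0.0329,-0.0042,0],1],[[0,0,0],[0.0329,-0.0042,0],1],[[0,0,0],[0.0329,-0.0042,0],1],[[0,0,0],[0.0329,-0.0042,0],1],[[0,0,0],[0.0329,-0.0042,0],1]]'
python3 -m handwheel '[[[0,0,0],[0.0329,-0.0042,0],1],[[0,0,0],[0.0329,-0.0042,0],1],[[0,0,0],[0.0329,-0.0042,0],1],[[0,0,0],[0,0,0.036],1],[[0,0,0],[0,0,0.036],1]]'
python3 -m handwheel '[[[0,0,0],[0,0,0.036],1],[[0,0,0],[0,0,0.036],1],[[0,0,0],[0,0,0.036],1],[[0,0,0],[0,0,0],1],[[0,0,0],[0,0,0],1]]'
python3 -m handwheel '[[[0,0,0],[0,0,0.008],1],[[0,0,0],[0,0,0.005],1],[[0,0,0],[0,0,0],1]]'
python3 -m handwheel '[[[0,0,0],[0,0,0.003],1],[[0,0,0],[0,0,0.0],1]]'
```

```text
clock: 5.47
eef_pos: [536.0, 327.2, 204.1]
tool_rot: [-3.139, 0.001, 1.571]
force: [0.6, 1.3, -0.6]
width: 39.3
gripper_force: 60.3
clock: 5.88
eef_pos: [523.8, 429.1, 132.9]
tool_rot: [3.139, -0.004, 1.576]
force: [-0.2, -0.8, -1.5]
width: 39.0
gripper_force: 60.3
clock: 6.3
eef_pos: [522.5, 423.1, 22.7]
tool_rot: [-3.137, 0.004, 1.571]
force: [0.4, -0.5, 0.2]
width: 38.9
gripper_force: 60.5
clock: 6.55
eef_pos: [525.0, 425.2, 13.3]
tool_rot: [3.14, -0.001, 1.571]
force: [0.1, -0.5, -1.0]
width: 38.8
gripper_force: 60.5
clock: 6.72
eef_pos: [524.8, 425.1, 10.1]
tool_rot: [3.141, -0.001, 1.571]
force: [-0.1, 0.6, -0.2]
width: 38.8
gripper_force: 60.5
```

```bash
python3 -m handwheel '[[[0,0,0],[0,0,0.0015],1],[[0,0,0],[0,0,0],1],[[0,0,0],[0,0,0],1]]'
python3 -m handwheel '[[[0,0,0],[0,0,0.0015],1],[[0,0,0],[0,0,0],1],[[0,0,0],[0,0,0],1]]'
python3 - <<'E'
from h import *
s=get('side');t=get('top')
v=proj(s,(525,425,12)).round().astype(int);u=proj(t,(525,425,12)).round().astype(int)
cv2.imwrite('pics/c4.png',np.hstack([crop(t,*u,22,8),crop(s,*v,22,8)]))
E
```

```text
clock: 6.97
eef_pos: [524.7, 425.0, 8.2]
tool_rot: [3.141, -0.0, 1.571]
force: [-0.2, -0.5, 1.1]
width: 39.0
gripper_force: 60.6
clock: 7.22
eef_pos: [524.7, 425.0, 8.0]
tool_rot: [3.141, -0.001, 1.571]
force: [-2.4, -1.6, 8.9]
width: 38.7
gripper_force: 61.6
```

View pics/c4.png

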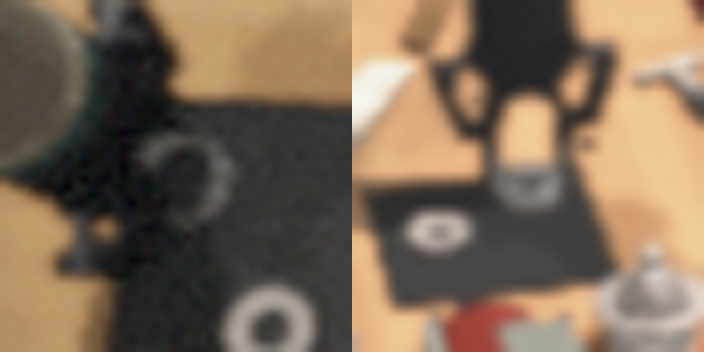

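The spacer touched the mat at TCP 8.0 as predicted and stands level in the fingers (right crop 527,185). Releasing it, then going for the large sprocket.

```bash
python3 -m handwheel '[[[0,0,0],[0,0,0],0.4],[[0,0,0],[0,0,0],0.25],[[0,0,0],[0,0,0],0.2],[[0,0,0],[0,0,0],0.2]]'
python3 -m handwheel '[[[0,0,0],[0,0,-0.02],0.2],[[0,0,0],[0,0,-0.04],0.2],[[0,0,0],[0,0,-0.04],0.2],[[0,0,0],[0,0,-0.04],0.2],[[0,0,0],[0,0,-0.04],0.2]]'
python3 -m handwheel '[[[0,0,0],[-0.0329,0.0041,0],0.2],[[0,0,0],[-0.0329,0.0041,0],0.2],[[0,0,0],[-0.0329,0.0041,0],0.2],[[0,0,0],[-0.0329,0.0041,0],0.2],[[0,0,0],[-0.0329,0.0041,0],0.2]]'
python3 -m handwheel '[[[0,0,0],[-0.0329,0.0041,0],0.2],[[0,0,0],[-0.0329,0.0041,0],0.2],[[0,0,0],[-0.0329,0.0041,0],0.2],[[0,0,0],[0,0,0],0.2],[[0,0,0],[0,0,0],0.2]]'
python3 -m handwheel '[[[0,0,0],[0,0,0.03],0.2],[[0,0,0],[0,0,0.03],0.2],[[0,0,0],[0,0,0.02],0.2],[[0,0,0],[0,0,0],0.2],[[0,0,0],[0,0,0],0.2]]'
python3 - <<'E'
from h import *
t=get('top');c,a,m=blob(t,*proj(t,(524.7,425,17)).round().astype(int),9,80,90);print(at(t,*c,17).round(1),[x*3.9 for x in a])
c,a,m=blob(t,227,190,15,70,110);print(at(t,*c,71.5).round(1))
E
```

```text
clock: 7.65
eef_pos: [524.4, 424.7, 6.0]
tool_rot: [-3.141, 0.0, 1.571]
force: [-0.1, -0.2, 0.2]
width: 68.2
gripper_force: 0.0
clock: 8.07
eef_pos: [524.2, 424.4, 187.8]
tool_rot: [-3.141, 0.001, 1.571]
force: [-0.0, 0.2, 0.1]
width: 68.3
gripper_force: 0.0
clock: 8.48
eef_pos: [544.9, 258.8, 186.3]
tool_rot: [3.142, 0.0, 1.571]
force: [1.4, -0.2, 0.3]
width: 68.4
gripper_force: 0.0
clock: 8.9
eef_pos: [557.8, 158.5, 186.5]
tool_rot: [3.141, 0.001, 1.566]
force: [-0.8, 0.3, 0.2]
width: 68.3
gripper_force: 0.0
clock: 9.32
eef_pos: [556.5, 162.7, 105.5]
tool_rot: [-3.139, 0.0, 1.573]
force: [0.1, 0.3, 0.4]
width: 68.2
gripper_force: 0.0
[530.7 423.6  17. ] [87.7006965637207, 103.0156768798828]
[558.4 150.6  71.5]
```

```bash
python3 -m handwheel '[[[0,0,0],[0,0,0.02],0.2],[[0,0,0],[0,0,0.008],0.2],[[0,0,0],[0,0,0],0.2],[[0,0,0],[0,0,0],0.2],[[0,0,0],[0,0,0],0.2]]'
python3 -m handwheel '[[[0,0,0],[0,0,0],0.6],[[0,0,0],[0,0,0],0.8],[[0,0,0],[0,0,0],1],[[0,0,0],[0,0,0],1],[[0,0,0],[0,0,0],1]]'
python3 -m handwheel '[[[0,0,0],[0,0,0],1],[[0,0,0],[0,0,0],1],[[0,0,0],[0,0,0],1]]'
python3 -m handwheel '[[[0,0,0],[0,0,-0.005],1],[[0,0,0],[0,0,-0.01],1],[[0,0,0],[0,0,-0.02],1],[[0,0,0],[0,0,-0.03],1],[[0,0,0],[0,0,-0.03],1]]'
python3 -m handwheel '[[[0,0,0],[0,0,-0.03],1],[[0,0,0],[0,0,0],1],[[0,0,0],[0,0,0],1]]'
python3 - <<'E'
from h import *
t=get('top');s=get('side')
p=(558,161.5,150)
u=proj(t,p).round().astype(int);v=proj(s,p).round().astype(int);print(u,v)
cv2.imwrite('pics/c5.png',np.hstack([crop(t,*u,30,6),crop(s,*v,30,6)]))
E
```

```text
clock: 9.78
eef_pos: [558.1, 161.8, 79.4]
tool_rot: [3.14, -0.001, 1.571]
force: [0.3, -0.1, 0.5]
width: 67.9
gripper_force: 0.0
clock: 10.2
eef_pos: [558.0, 161.7, 79.8]
tool_rot: [3.14, -0.001, 1.571]
force: [-1.0, 0.1, 8.2]
width: 40.7
gripper_force: 59.4
clock: 10.45
eef_pos: [558.0, 161.7, 79.8]
tool_rot: [3.14, -0.001, 1.571]
force: [-1.8, -0.1, 8.0]
width: 40.7
gripper_force: 59.4
clock: 10.87
eef_pos: [556.6, 161.3, 174.3]
tool_rot: [-3.14, 0.001, 1.571]
force: [-0.2, 1.1, -1.2]
width: 40.4
gripper_force: 61.0
clock: 11.12
eef_pos: [558.5, 161.8, 205.6]
tool_rot: [3.138, -0.002, 1.571]
force: [-0.6, -0.2, -1.0]
width: 40.7
gripper_force: 61.0
[222 185] [319 151]
```

View pics/c5.png

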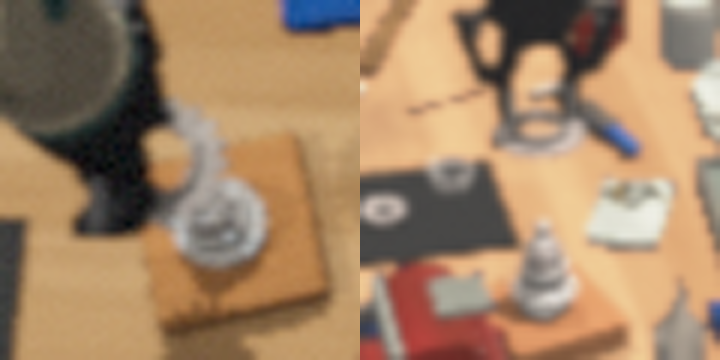

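The sprocket is held level (right crop 540,140), the hub is bare, and the spacer stands on the mat at (450,170). Setting the sprocket down at (525,335).

```bash
python3 -m handwheel '[[[0,0,0],[0.0347,-0.0066,0],1],[[0,0,0],[0.0347,-0.0066,0],1],[[0,0,0],[0.0347,-0.0066,0],1],[[0,0,0],[0.0347,-0.0066,0],1],[[0,0,0],[0.0347,-0.0066,0],1]]'
python3 -m handwheel '[[[0,0,0],[0,0,0.036],1],[[0,0,0],[0,0,0.036],1],[[0,0,0],[0,0,0.036],1],[[0,0,0],[0,0,0.036],1],[[0,0,0],[0,0,0.034],1]]'
python3 -m handwheel '[[[0,0,0],[0,0,0],1],[[0,0,0],[0,0,0],1],[[0,0,0],[0,0,0.008],1],[[0,0,0],[0,0,0],1],[[0,0,0],[0,0,0],1]]'
python3 -m handwheel '[[[0,0,0],[0,0,0.002],1],[[0,0,0],[0,0,0],1],[[0,0,0],[0,0,0],1]]'
```

```text
clock: 11.63
eef_pos: [522.6, 336.0, 201.4]
tool_rot: [-3.138, 0.002, 1.571]
force: [0.5, -0.2, -1.2]
width: 40.7
gripper_force: 61.0
clock: 12.05
eef_pos: [522.4, 334.1, 21.7]
tool_rot: [-3.138, 0.002, 1.571]
force: [-0.5, 0.2, -0.6]
width: 40.5
gripper_force: 61.0
clock: 12.47
eef_pos: [525.2, 335.6, 18.9]
tool_rot: [3.14, -0.001, 1.571]
force: [-0.8, -0.0, -0.6]
width: 40.5
gripper_force: 61.2
clock: 12.72
eef_pos: [524.6, 335.4, 16.1]
tool_rot: [3.141, -0.001, 1.571]
force: [0.7, -0.0, -0.9]
width: 40.5
gripper_force: 61.2
```

```bash
python3 -m handwheel '[[[0,0,0],[0,0,0.002],1],[[0,0,0],[0,0,0],1],[[0,0,0],[0,0,0],1]]'
python3 -m handwheel '[[[0,0,0],[0,0,0.0015],1],[[0,0,0],[0,0,0],1],[[0,0,0],[0,0,0],1]]'
python3 -m handwheel '[[[0,0,0],[0,0,0.0005],1],[[0,0,0],[0,0,0],1]]'
```

```text
clock: 12.97
eef_pos: [524.2, 335.0, 13.2]
tool_rot: [-3.141, 0.0, 1.571]
force: [-0.6, 0.2, -0.4]
width: 40.2
gripper_force: 61.2
clock: 13.22
eef_pos: [524.4, 335.1, 12.9]
tool_rot: [-3.141, -0.0, 1.571]
force: [-1.7, -0.5, 7.7]
width: 40.4
gripper_force: 64.0
clock: 13.38
eef_pos: [524.3, 335.1, 12.9]
tool_rot: [-3.141, -0.001, 1.571]
force: [-4.0, -2.1, 11.3]
width: 40.4
gripper_force: 65.0
```

```bash
python3 -m handwheel '[[[0,0,0],[0,0,0],0.4],[[0,0,0],[0,0,0],0.25],[[0,0,0],[0,0,0],0.2],[[0,0,0],[0,0,0],0.2]]'
python3 -m handwheel '[[[0,0,0],[0,0,-0.02],0.2],[[0,0,0],[0,0,-0.04],0.2],[[0,0,0],[0,0,-0.04],0.2],[[0,0,0],[0,0,-0.04],0.2],[[0,0,0],[0,0,-0.04],0.2]]'
python3 -m handwheel '[[[0,0,0],[0,0,-0.02],0.2],[[0,0,0],[-0.0377,-0.001,0],0.2],[[0,0,0],[-0.0377,-0.001,0],0.2],[[0,0,0],[-0.0377,-0.001,0],0.2],[[0,0,0],[-0.0377,-0.001,0],0.2]]'
python3 -m handwheel '[[[0,0,0],[-0.0377,-0.001,0],0.2],[[0,0,0],[-0.0377,-0.001,0],0.2],[[0,0,0],[-0.0377,-0.001,0],0.2],[[0,0,0],[-0.0377,-0.001,0],0.2],[[0,0,0],[-0.0377,-0.001,0],0.2]]'
python3 -m handwheel '[[[0,0,0],[-0.0377,-0.001,0],0.2],[[0,0,0],[-0.0377,-0.001,0],0.2],[[0,0,0],[-0.0377,-0.001,0],0.2],[[0,0,0],[-0.0377,-0.001,0],0.2],[[0,0,0],[-0.0377,-0.001,0],0.2]]'
python3 -m handwheel '[[[0,0,0],[-0.0377,-0.001,0],0.2],[[0,0,0],[-0.0377,-0.001,0],0.2],[[0,0,0],[0,0,0],0.2],[[0,0,0],[0,0,0],0.2],[[0,0,0],[0,0,0],0.2]]'
python3 - <<'E'
from h import *
t=get('top');st=ctrl.read_state();print(st['eef_pos'])
for u,v,z,r in((*proj(t,(524.3,425,17)).round().astype(int),17,9),(*proj(t,(524.3,335,4.5)).round().astype(int),4.5,14)):
  c,a,m=blob(t,u,v,r,80,90);print(at(t,*c,z).round(1),[x*3.8 for x in a])
c,a,m=blob(t,*proj(t,(557.6,161.3,49)).round().astype(int),10,80,90);print('hub flange',at(t,*c,49).round(1),[x*3.75 for x in a])
E
```

```text
clock: 13.72
eef_pos: [524.3, 335.0, 11.1]
tool_rot: [-3.141, 0.0, 1.571]
force: [-0.8, -0.4, -0.1]
width: 68.1
gripper_force: 0.0
clock: 14.13
eef_pos: [524.0, 334.7, 192.8]
tool_rot: [-3.141, 0.001, 1.571]
force: [-0.1, 0.7, 0.1]
width: 68.3
gripper_force: 0.0
clock: 14.55
eef_pos: [519.9, 182.8, 211.3]
tool_rot: [3.141, 0.0, 1.572]
force: [0.5, -0.6, -0.2]
width: 68.6
gripper_force: 0.0
clock: 14.97
eef_pos: [515.0, -6.0, 211.3]
tool_rot: [3.142, -0.0, 1.571]
force: [0.3, 0.1, -0.5]
width: 67.8
gripper_force: 0.0
clock: 15.38
eef_pos: [510.0, -194.6, 211.2]
tool_rot: [-3.141, -0.0, 1.571]
force: [0.4, -0.6, -0.4]
width: 68.0
gripper_force: 0.0
clock: 15.8
eef_pos: [508.2, -267.5, 210.9]
tool_rot: [-3.141, -0.001, 1.571]
force: [-0.6, -0.2, 0.3]
width: 68.2
gripper_force: 0.0
[ 508.530196   -266.58700638  210.91103765]
[522.2 440.3  17. ] [17.158466593424478, 47.45473912556966]
[524.7 335.6   4.5] [78.32553049723306, 85.02103780110677]
hub flange [557.7 160.8  49. ] [57.20264434814453, 61.521825790405266]
```

The cameras put the laid-down sprocket at (524.7,335.6), within 1 mm of the robot. Now the spare.

```bash
python3 -m handwheel '[[[0,0,0],[0,0,0.036],0.2],[[0,0,0],[0,0,0.036],0.2],[[0,0,0],[0,0,0.03],0.2],[[0,0,0],[0,0,0],0.2],[[0,0,0],[0,0,0],0.2]]'
python3 -m handwheel '[[[0,0,0],[0,0,0.02],0.2],[[0,0,0],[0,0,0.011],0.2],[[0,0,0],[0,0,0],0.2],[[0,0,0],[0,0,0],0.2],[[0,0,0],[0,0,0],0.2]]'
python3 -m handwheel '[[[0,0,0],[0,0,0],0.6],[[0,0,0],[0,0,0],0.8],[[0,0,0],[0,0,0],1],[[0,0,0],[0,0,0],1],[[0,0,0],[0,0,0],1]]'
python3 -m handwheel '[[[0,0,0],[0,0,0],1],[[0,0,0],[0,0,0],1],[[0,0,0],[0,0,0],1]]'
```

```text
clock: 16.27
eef_pos: [508.0, -266.0, 108.4]
tool_rot: [-3.139, -0.002, 1.573]
force: [-0.3, -1.1, 0.3]
width: 68.1
gripper_force: 0.0
clock: 16.68
eef_pos: [509.2, -268.4, 79.6]
tool_rot: [3.14, 0.001, 1.571]
force: [0.6, -0.3, -0.4]
width: 68.3
gripper_force: 0.0
clock: 17.1
eef_pos: [509.0, -268.5, 80.1]
tool_rot: [3.14, 0.0, 1.571]
force: [-2.4, 1.2, 9.7]
width: 40.7
gripper_force: 59.2
clock: 17.35
eef_pos: [509.0, -268.5, 80.1]
tool_rot: [3.14, 0.0, 1.571]
force: [-1.7, 1.4, 10.3]
width: 40.2
gripper_force: 59.2
```

```bash
python3 -m handwheel '[[[0,0,0],[0,0,-0.01],1],[[0,0,0],[0,0,-0.02],1],[[0,0,0],[0,0,-0.04],1],[[0,0,0],[0,0,-0.04],1],[[0,0,0],[0,0,-0.04],1]]'
python3 -m handwheel '[[[0,0,0],[0,0,0],1],[[0,0,0],[0.0358,0.0041,0],1],[[0,0,0],[0.0358,0.0041,0],1],[[0,0,0],[0.0358,0.0041,0],1],[[0,0,0],[0.0358,0.0041,0],1]]'
python3 -m handwheel '[[[0,0,0],[0.0358,0.0041,0],1],[[0,0,0],[0.0358,0.0041,0],1],[[0,0,0],[0.0358,0.0041,0],1],[[0,0,0],[0.0358,0.0041,0],1],[[0,0,0],[0.0358,0.0041,0],1]]'
python3 -m handwheel '[[[0,0,0],[0.0358,0.0041,0],1],[[0,0,0],[0.0358,0.0041,0],1],[[0,0,0],[0.0358,0.0041,0],1],[[0,0,0],[0,0,0],1],[[0,0,0],[0,0,0],1]]'
python3 -m handwheel '[[[0,0,0],[0,0,0.035],1],[[0,0,0],[0,0,0.035],1],[[0,0,0],[0,0,0.03],1],[[0,0,0],[0,0,0],1],[[0,0,0],[0,0,0],1]]'
python3 -m handwheel '[[[0,0,0],[0,0,0],1],[[0,0,0],[0,0,0],1]]'
python3 - <<'E'
from h import *
t=get('top');s=get('side');print(ctrl.read_state()['eef_pos'])
p=(558,161.5,110)
u=proj(t,p).round().astype(int);v=proj(s,p).round().astype(int)
cv2.imwrite('pics/c6.png',np.hstack([crop(t,*u,25,8),crop(s,*v,25,8)]))
E
```

```text
clock: 17.77
eef_pos: [507.8, -268.0, 230.4]
tool_rot: [-3.141, -0.0, 1.571]
force: [0.8, 0.1, -1.3]
width: 40.1
gripper_force: 60.6
clock: 18.18
eef_pos: [524.6, -123.6, 228.8]
tool_rot: [3.141, -0.0, 1.57]
force: [1.6, -0.0, -1.2]
width: 40.1
gripper_force: 60.6
clock: 18.6
eef_pos: [545.1, 55.8, 228.8]
tool_rot: [3.141, -0.0, 1.571]
force: [0.4, -0.7, -0.3]
width: 39.6
gripper_force: 60.6
clock: 19.02
eef_pos: [557.1, 164.5, 228.2]
tool_rot: [-3.141, -0.001, 1.576]
force: [0.8, -0.9, -0.6]
width: 40.0
gripper_force: 60.6
clock: 19.43
eef_pos: [556.8, 159.5, 127.8]
tool_rot: [-3.139, 0.002, 1.569]
force: [-0.1, -0.1, 0.2]
width: 40.3
gripper_force: 60.8
clock: 19.6
eef_pos: [559.3, 161.1, 130.6]
tool_rot: [3.138, -0.001, 1.57]
force: [0.5, -0.5, -0.8]
width: 40.2
gripper_force: 60.8
[558.85827302 161.5126486  130.30824658]
```

View pics/c6.png

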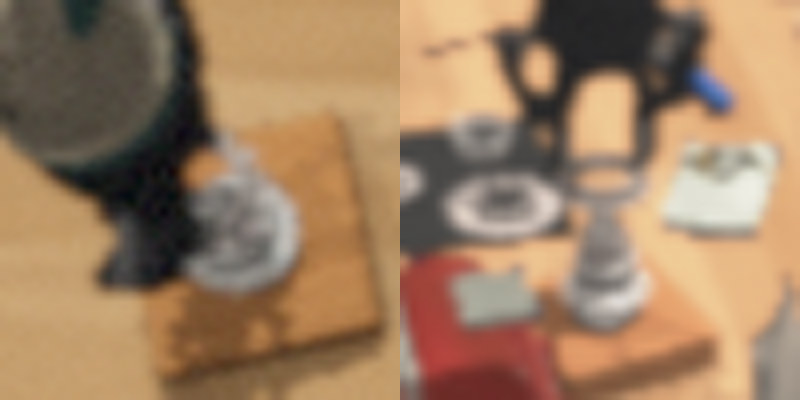

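The spare sprocket hangs level and centred over the axle (right crop 605,185). The other sprocket and the spacer are on the mat at (505,200) and (483,135). Lowering in stages.

```bash
python3 -m handwheel '[[[0,0,0],[0,0,0.015],1],[[0,0,0],[0,0,0.013],1],[[0,0,0],[0,0,0],1],[[0,0,0],[0,0,0],1],[[0,0,0],[0,0,0],1]]'
python3 -m handwheel '[[[0,0,0],[0,0,0.006],1],[[0,0,0],[0,0,0.004],1],[[0,0,0],[0,0,0],1],[[0,0,0],[0,0,0],1]]'
python3 -m handwheel '[[[0,0,0],[0,0,0.004],1],[[0,0,0],[0,0,0.002],1],[[0,0,0],[0,0,0],1],[[0,0,0],[0,0,0],1]]'
```

```text
clock: 20.12
eef_pos: [558.3, 161.6, 101.4]
tool_rot: [3.14, -0.0, 1.571]
force: [-1.1, -0.8, -0.5]
width: 39.8
gripper_force: 60.8
clock: 20.45
eef_pos: [557.4, 161.4, 90.1]
tool_rot: [-3.141, 0.0, 1.571]
force: [-0.2, -0.1, -0.6]
width: 40.0
gripper_force: 60.8
clock: 20.78
eef_pos: [557.4, 161.4, 84.1]
tool_rot: [-3.141, 0.0, 1.571]
force: [0.8, 0.5, -1.0]
width: 40.2
gripper_force: 60.8
```

No contact forces. Last 4 mm down to the seat (expected at TCP ≈ 80), then release.

```bash
python3 -m handwheel '[[[0,0,0],[0,0,0.003],1],[[0,0,0],[0,0,0],1],[[0,0,0],[0,0,0],1]]'
python3 -m handwheel '[[[0,0,0],[0,0,0.0015],1],[[0,0,0],[0,0,0],1],[[0,0,0],[0,0,0],1]]'
python3 -m handwheel '[[[0,0,0],[0,0,0.0005],1],[[0,0,0],[0,0,0],1]]'
```

```text
clock: 21.03
eef_pos: [557.4, 161.5, 81.1]
tool_rot: [-3.141, 0.0, 1.571]
force: [1.1, 1.0, -1.0]
width: 40.4
gripper_force: 60.8
clock: 21.28
eef_pos: [557.7, 161.5, 80.2]
tool_rot: [3.141, -0.0, 1.571]
force: [-0.9, 0.1, 3.7]
width: 39.6
gripper_force: 62.6
clock: 21.45
eef_pos: [557.8, 161.5, 80.2]
tool_rot: [3.141, -0.0, 1.571]
force: [-0.9, -0.6, 8.5]
width: 40.1
gripper_force: 64.2
```

```bash
python3 -m handwheel '[[[0,0,0],[0,0,0],0.4],[[0,0,0],[0,0,0],0.25],[[0,0,0],[0,0,0],0.2],[[0,0,0],[0,0,0],0.2]]'
python3 -m handwheel '[[[0,0,0],[0,0,-0.02],0.2],[[0,0,0],[0,0,-0.04],0.2],[[0,0,0],[0,0,-0.04],0.2],[[0,0,0],[0,0,-0.02],0.2],[[0,0,0],[0,0,0],0.2]]'
python3 -m handwheel '[[[0,0,0],[0.0348,-0.0066,0],0.2],[[0,0,0],[0.0348,-0.0066,0],0.2],[[0,0,0],[0.0348,-0.0066,0],0.2],[[0,0,0],[0.0348,-0.0066,0],0.2],[[0,0,0],[0.0348,-0.0066,0],0.2]]'
python3 -m handwheel '[[[0,0,0],[0,0,0.036],0.2],[[0,0,0],[0,0,0.036],0.2],[[0,0,0],[0,0,0.036],0.2],[[0,0,0],[0,0,0.036],0.2],[[0,0,0],[0,0,0.02],0.2]]'
python3 -m handwheel '[[[0,0,0],[0,0,0.0],0.2],[[0,0,0],[0,0,0],0.2],[[0,0,0],[0,0,0],0.2],[[0,0,0],[0,0,0],0.2]]'
python3 - <<'E'
from h import *
t=get('top')
c,a,m=blob(t,*proj(t,(557.6,161.3,71.5)).round().astype(int),13,70,110);print('hub 14t',at(t,*c,71.5).round(1),[x*3.7 for x in a])
E
```

```text
clock: 21.78
eef_pos: [557.5, 161.4, 79.1]
tool_rot: [-3.141, 0.0, 1.571]
force: [0.7, 0.1, -0.0]
width: 68.3
gripper_force: 0.0
clock: 22.2
eef_pos: [560.8, 161.9, 204.2]
tool_rot: [3.133, -0.003, 1.571]
force: [1.0, -0.0, 0.0]
width: 68.3
gripper_force: 0.0
clock: 22.62
eef_pos: [523.4, 336.8, 198.2]
tool_rot: [-3.14, 0.001, 1.571]
force: [0.2, 1.1, 0.1]
width: 68.7
gripper_force: 0.0
clock: 23.03
eef_pos: [521.5, 334.1, 30.3]
tool_rot: [-3.136, 0.004, 1.571]
force: [-0.2, 0.3, -0.6]
width: 68.4
gripper_force: 0.0
clock: 23.37
eef_pos: [525.9, 336.1, 37.1]
tool_rot: [3.139, -0.002, 1.571]
force: [1.2, -0.9, 0.7]
width: 68.1
gripper_force: 0.0
hub 14t [555.5 159.3  71.5] [60.01837056477864, 62.61758066813152]
```

```bash
python3 -m handwheel '[[[0,0,0],[0,0,0.015],0.2],[[0,0,0],[0,0,0.009],0.2],[[0,0,0],[0,0,0],0.2],[[0,0,0],[0,0,0],0.2],[[0,0,0],[0,0,0],0.2]]'
python3 -m handwheel '[[[0,0,0],[0,0,0],0.6],[[0,0,0],[0,0,0],0.8],[[0,0,0],[0,0,0],1],[[0,0,0],[0,0,0],1],[[0,0,0],[0,0,0],1]]'
python3 -m handwheel '[[[0,0,0],[0,0,0],1],[[0,0,0],[0,0,0],1],[[0,0,0],[0,0,0],1]]'
```

```text
clock: 23.83
eef_pos: [524.8, 335.6, 11.9]
tool_rot: [3.141, -0.0, 1.571]
force: [-0.1, 0.4, -0.2]
width: 68.1
gripper_force: 0.0
clock: 24.25
eef_pos: [524.8, 335.7, 12.6]
tool_rot: [3.141, -0.001, 1.571]
force: [-1.4, -0.8, 6.4]
width: 40.7
gripper_force: 59.6
clock: 24.5
eef_pos: [524.9, 335.6, 12.6]
tool_rot: [3.141, -0.001, 1.571]
force: [-1.9, -1.0, 6.3]
width: 40.8
gripper_force: 59.6
```

```bash
python3 -m handwheel '[[[0,0,0],[0,0,-0.02],1],[[0,0,0],[0,0,-0.04],1],[[0,0,0],[0,0,-0.04],1],[[0,0,0],[0,0,-0.04],1],[[0,0,0],[0,0,-0.04],1]]'
python3 -m handwheel '[[[0,0,0],[0,0,-0.04],1],[[0,0,0],[-0.0378,-0.001,0],1],[[0,0,0],[-0.0378,-0.001,0],1],[[0,0,0],[-0.0378,-0.001,0],1],[[0,0,0],[-0.0378,-0.001,0],1]]'
python3 -m handwheel '[[[0,0,0],[-0.0378,-0.001,0],1],[[0,0,0],[-0.0378,-0.001,0],1],[[0,0,0],[-0.0378,-0.001,0],1],[[0,0,0],[-0.0378,-0.001,0],1],[[0,0,0],[-0.0378,-0.001,0],1]]'
python3 -m handwheel '[[[0,0,0],[-0.0378,-0.001,0],1],[[0,0,0],[-0.0378,-0.001,0],1],[[0,0,0],[-0.0378,-0.001,0],1],[[0,0,0],[-0.0378,-0.001,0],1],[[0,0,0],[-0.0378,-0.001,0],1]]'
python3 -m handwheel '[[[0,0,0],[-0.0378,-0.001,0],1],[[0,0,0],[-0.0378,-0.001,0],1],[[0,0,0],[0,0,0],1],[[0,0,0],[0,0,0],1],[[0,0,0],[0,0,0],1]]'
python3 -m handwheel '[[[0,0,0],[0,0,0.036],1],[[0,0,0],[0,0,0.036],1],[[0,0,0],[0,0,0.034],1],[[0,0,0],[0,0,0],1],[[0,0,0],[0,0,0],1]]'
python3 -m handwheel '[[[0,0,0],[0,0,0],1],[[0,0,0],[0,0,0],1],[[0,0,0],[0,0,0],1]]'
python3 - <<'E'
from h import *
t=get('top');s=get('side');print(ctrl.read_state()['eef_pos'])
p=(508.6,-268.5,100)
u=proj(t,p).round().astype(int);v=proj(s,p).round().astype(int)
w=proj(t,(557.6,161.3,71)).round().astype(int);x=proj(s,(557.6,161.3,71)).round().astype(int)
cv2.imwrite('pics/c7.png',np.vstack([np.hstack([crop(t,*u,25,6),crop(s,*v,25,6)]),np.hstack([crop(t,*w,25,6),crop(s,*x,25,6)])]))
E
```

```text
clock: 24.92
eef_pos: [524.1, 335.1, 193.2]
tool_rot: [-3.141, 0.0, 1.571]
force: [-0.0, 0.3, -1.9]
width: 40.6
gripper_force: 60.7
clock: 25.33
eef_pos: [520.0, 182.8, 231.8]
tool_rot: [3.141, -0.0, 1.572]
force: [1.4, -0.5, -0.6]
width: 41.0
gripper_force: 60.7
clock: 25.75
eef_pos: [515.0, -6.5, 231.6]
tool_rot: [3.141, -0.0, 1.571]
force: [0.2, 0.1, -0.9]
width: 40.7
gripper_force: 60.7
clock: 26.17
eef_pos: [510.0, -195.4, 231.5]
tool_rot: [3.141, -0.0, 1.571]
force: [0.6, 0.1, -1.4]
width: 40.8
gripper_force: 60.7
clock: 26.58
eef_pos: [508.3, -268.8, 231.1]
tool_rot: [-3.141, -0.001, 1.57]
force: [-0.3, 0.4, -2.0]
width: 40.6
gripper_force: 60.8
clock: 27.0
eef_pos: [508.0, -267.1, 124.4]
tool_rot: [-3.138, -0.002, 1.573]
force: [0.2, 0.3, 0.4]
width: 40.5
gripper_force: 61.2
clock: 27.25
eef_pos: [510.0, -269.9, 127.5]
tool_rot: [3.138, 0.002, 1.571]
force: [-0.4, 0.4, -1.5]
width: 40.9
gripper_force: 61.2
[ 509.49532978 -269.66161562  126.90267935]
```

View pics/c7.png

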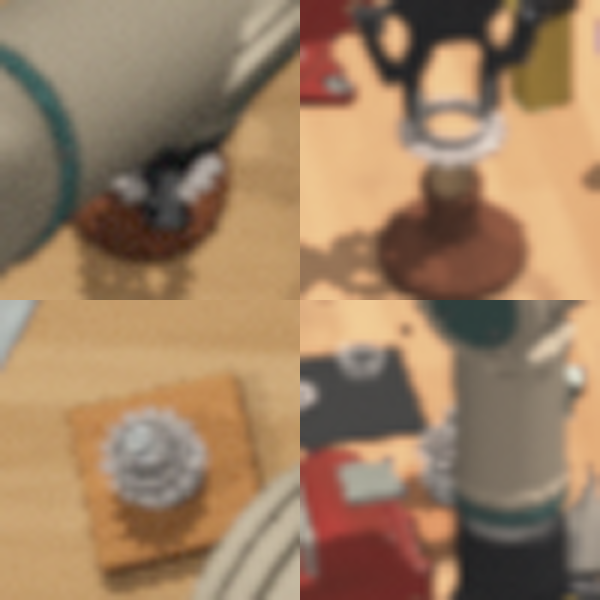

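The large sprocket hangs level over the post (upper right crop 450,130), and the small one sits on the hub (lower left 153,455). Lowering onto the spindle.

```bash
python3 -m handwheel '[[[0,0,0],[0,0,0.012],1],[[0,0,0],[0,0,0.01],1],[[0,0,0],[0,0,0],1],[[0,0,0],[0,0,0],1],[[0,0,0],[0,0,0],1]]'
python3 -m handwheel '[[[0,0,0],[0,0,0.006],1],[[0,0,0],[0,0,0.006],1],[[0,0,0],[0,0,0],1],[[0,0,0],[0,0,0],1],[[0,0,0],[0,0,0],1]]'
python3 -m handwheel '[[[0,0,0],[0,0,0.004],1],[[0,0,0],[0,0,0.002],1],[[0,0,0],[0,0,0],1],[[0,0,0],[0,0,0],1]]'
python3 -m handwheel '[[[0,0,0],[0,0,0.003],1],[[0,0,0],[0,0,0],1],[[0,0,0],[0,0,0],1]]'
```

```text
clock: 27.77
eef_pos: [508.3, -269.4, 102.9]
tool_rot: [-3.141, -0.0, 1.571]
force: [0.8, 0.0, -1.4]
width: 40.3
gripper_force: 61.2
clock: 28.18
eef_pos: [508.6, -269.4, 91.2]
tool_rot: [-3.141, -0.0, 1.571]
force: [0.3, 0.2, -1.0]
width: 40.5
gripper_force: 61.2
clock: 28.52
eef_pos: [508.5, -269.3, 85.1]
tool_rot: [-3.141, -0.0, 1.571]
force: [-0.2, -0.5, -0.5]
width: 40.9
gripper_force: 61.2
clock: 28.77
eef_pos: [508.5, -269.2, 82.1]
tool_rot: [-3.141, -0.0, 1.571]
force: [-0.8, -0.3, -0.8]
width: 40.9
gripper_force: 61.2
```

```bash
python3 -m handwheel '[[[0,0,0],[0,0,0.002],1],[[0,0,0],[0,0,0],1],[[0,0,0],[0,0,0],1]]'
python3 -m handwheel '[[[0,0,0],[0,0,0.001],1],[[0,0,0],[0,0,0],1],[[0,0,0],[0,0,0],1]]'
python3 -m handwheel '[[[0,0,0],[0,0,0.0005],1],[[0,0,0],[0,0,0],1],[[0,0,0],[0,0,0],1]]'
```

```text
clock: 29.02
eef_pos: [508.5, -269.3, 80.2]
tool_rot: [-3.141, -0.0, 1.571]
force: [-0.3, 0.0, -1.0]
width: 40.8
gripper_force: 61.2
clock: 29.27
eef_pos: [508.7, -269.4, 79.7]
tool_rot: [3.141, 0.0, 1.571]
force: [-0.9, 0.3, 3.8]
width: 41.1
gripper_force: 62.3
clock: 29.52
eef_pos: [508.7, -269.4, 79.6]
tool_rot: [3.141, -0.0, 1.571]
force: [-2.6, 0.9, 7.6]
width: 41.1
gripper_force: 63.3
```

Seated at 79.6 as computed. Releasing, back to the spacer.

```bash
python3 -m handwheel '[[[0,0,0],[0,0,0],0.4],[[0,0,0],[0,0,0],0.25],[[0,0,0],[0,0,0],0.2],[[0,0,0],[0,0,0],0.2]]'
python3 -m handwheel '[[[0,0,0],[0,0,-0.02],0.2],[[0,0,0],[0,0,-0.03],0.2],[[0,0,0],[0,0,-0.04],0.2],[[0,0,0],[0,0,-0.04],0.2],[[0,0,0],[0,0,0],0.2]]'
python3 -m handwheel '[[[0,0,0],[0.0385,0.0009,0],0.2],[[0,0,0],[0.0385,0.0009,0],0.2],[[0,0,0],[0.0385,0.0009,0],0.2],[[0,0,0],[0.0385,0.0009,0],0.2],[[0,0,0],[0.0385,0.0009,0],0.2]]'
python3 -m handwheel '[[[0,0,0],[0.0385,0.0009,0],0.2],[[0,0,0],[0.0385,0.0009,0],0.2],[[0,0,0],[0.0385,0.0009,0],0.2],[[0,0,0],[0.0385,0.0009,0],0.2],[[0,0,0],[0.0385,0.0009,0],0.2]]'
python3 -m handwheel '[[[0,0,0],[0.0385,0.0009,0],0.2],[[0,0,0],[0.0385,0.0009,0],0.2],[[0,0,0],[0.0385,0.0009,0],0.2],[[0,0,0],[0.0385,0.0009,0],0.2],[[0,0,0],[0.0385,0.0009,0],0.2]]'
python3 -m handwheel '[[[0,0,0],[0.0385,0.0009,0],0.2],[[0,0,0],[0.0385,0.0009,0],0.2],[[0,0,0],[0.0385,0.0009,0],0.2],[[0,0,0],[0,0,0],0.2],[[0,0,0],[0,0,0],0.2]]'
python3 -m handwheel '[[[0,0,0],[0,0,0.036],0.2],[[0,0,0],[0,0,0.036],0.2],[[0,0,0],[0,0,0.036],0.2],[[0,0,0],[0,0,0.03],0.2],[[0,0,0],[0,0,0],0.2]]'
python3 -m handwheel '[[[0,0,0],[0,0,0],0.2],[[0,0,0],[0,0,0],0.2],[[0,0,0],[0,0,0],0.2]]'
python3 - <<'E'
from h import *
t=get('top');s=get('side');print(ctrl.read_state()['eef_pos'])
p=(524.6,424.8,20)
u=proj(t,p).round().astype(int);v=proj(s,p).round().astype(int)
w=proj(t,(508.6,-268.5,71)).round().astype(int);x=proj(s,(508.6,-268.5,71)).round().astype(int)
cv2.imwrite('pics/c8.png',np.vstack([np.hstack([crop(t,*u,25,6),crop(s,*v,25,6)]),np.hstack([crop(t,*w,25,6),crop(s,*x,25,6)])]))
c,a,m=blob(t,*w,13,70,110);print('spindle 18t',at(t,*c,71.5).round(1),[x*3.7 for x in a])
E
```

```text
clock: 29.85
eef_pos: [508.5, -269.4, 78.6]
tool_rot: [-3.141, -0.0, 1.571]
force: [0.0, 0.7, -0.5]
width: 68.4
gripper_force: 0.0
clock: 30.27
eef_pos: [512.4, -272.3, 216.1]
tool_rot: [3.13, 0.006, 1.57]
force: [0.9, -0.5, 1.1]
width: 68.4
gripper_force: 0.0
clock: 30.68
eef_pos: [512.8, -75.2, 208.7]
tool_rot: [3.141, -0.0, 1.57]
force: [0.4, 0.4, 0.2]
width: 68.3
gripper_force: 0.0
clock: 31.1
eef_pos: [517.3, 117.6, 208.8]
tool_rot: [3.141, -0.0, 1.571]
force: [0.3, -0.4, -0.0]
width: 68.3
gripper_force: 0.0
clock: 31.52
eef_pos: [521.6, 310.2, 208.7]
tool_rot: [-3.142, 0.0, 1.571]
force: [1.0, -0.6, -0.3]
width: 68.3
gripper_force: 0.0
clock: 31.93
eef_pos: [523.1, 426.9, 207.6]
tool_rot: [-3.14, -0.0, 1.576]
force: [-0.5, -0.5, -0.5]
width: 68.3
gripper_force: 0.0
clock: 32.35
eef_pos: [520.9, 419.1, 64.4]
tool_rot: [-3.132, 0.008, 1.569]
force: [-1.0, -0.3, -0.4]
width: 68.3
gripper_force: 0.0
clock: 32.6
eef_pos: [526.7, 424.2, 73.7]
tool_rot: [3.138, -0.003, 1.57]
force: [-0.4, -0.3, 1.3]
width: 68.5
gripper_force: 0.0
[526.07766304 424.39037285  73.30899837]
spindle 18t [ 507.3 -270.    71.5] [78.22220853169759, 80.51118927001953]
```

View pics/c8.png

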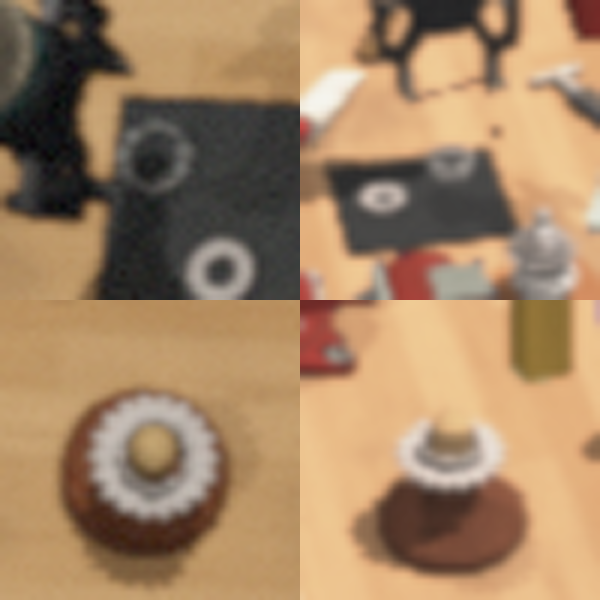

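The large sprocket sits level on the spindle (lower crops 155,455 and 450,450). The spacer stands on the mat (155,155) with the lockring at (218,270). Gripping the spacer.

```bash
python3 -m handwheel '[[[0,0,0],[0,0,0.03],0.2],[[0,0,0],[0,0,0.025],0.2],[[0,0,0],[0,0,0.011],0.2],[[0,0,0],[0,0,0],0.2],[[0,0,0],[0,0,0],0.2]]'
python3 -m handwheel '[[[0,0,0],[0,0,0],0.2],[[0,0,0],[0,0,0],0.2]]'
python3 -m handwheel '[[[0,0,0],[0,0,0],0.6],[[0,0,0],[0,0,0],0.8],[[0,0,0],[0,0,0],1],[[0,0,0],[0,0,0],1],[[0,0,0],[0,0,0],1]]'
python3 -m handwheel '[[[0,0,0],[0,0,0],1],[[0,0,0],[0,0,0],1],[[0,0,0],[0,0,0],1]]'
```

```text
clock: 33.12
eef_pos: [525.1, 423.8, 5.4]
tool_rot: [3.141, -0.0, 1.571]
force: [0.3, -0.1, -0.4]
width: 68.6
gripper_force: 0.0
clock: 33.28
eef_pos: [525.9, 424.4, 6.7]
tool_rot: [3.139, -0.002, 1.571]
force: [-0.2, -0.2, 0.3]
width: 68.2
gripper_force: 0.0
clock: 33.7
eef_pos: [525.3, 424.2, 6.4]
tool_rot: [3.141, -0.001, 1.571]
force: [-1.7, -0.4, 6.1]
width: 39.3
gripper_force: 59.4
clock: 33.95
eef_pos: [525.2, 424.1, 6.4]
tool_rot: [3.141, -0.001, 1.571]
force: [-1.8, -0.7, 7.2]
width: 39.1
gripper_force: 59.4
```

```bash
python3 -m handwheel '[[[0,0,0],[0,0,-0.02],1],[[0,0,0],[0,0,-0.04],1],[[0,0,0],[0,0,-0.04],1],[[0,0,0],[0,0,-0.04],1],[[0,0,0],[0,0,-0.04],1]]'
python3 -m handwheel '[[[0,0,0],[0,0,0],1],[[0,0,0],[-0.0329,0.0041,0],1],[[0,0,0],[-0.0329,0.0041,0],1],[[0,0,0],[-0.0329,0.0041,0],1],[[0,0,0],[-0.0329,0.0041,0],1]]'
python3 -m handwheel '[[[0,0,0],[-0.0329,0.0041,0],1],[[0,0,0],[-0.0329,0.0041,0],1],[[0,0,0],[-0.0329,0.0041,0],1],[[0,0,0],[-0.0329,0.0041,0],1],[[0,0,0],[0,0,0],1]]'
python3 -m handwheel '[[[0,0,0],[0,0,0.03],1],[[0,0,0],[0,0,0.025],1],[[0,0,0],[0,0,0.01],1],[[0,0,0],[0,0,0],1],[[0,0,0],[0,0,0],1]]'
python3 -m handwheel '[[[0,0,0],[0,0,0],1],[[0,0,0],[0,0,0],1],[[0,0,0],[0,0,0],1],[[0,0,0],[0,0,0],1]]'
python3 - <<'E'
from h import *
t=get('top');s=get('side');print(ctrl.read_state()['eef_pos'])
p=(557.6,161.3,100)
u=proj(t,p).round().astype(int);v=proj(s,p).round().astype(int)
cv2.imwrite('pics/c9.png',np.hstack([crop(t,*u,25,8),crop(s,*v,25,8)]))
E
```

```text
clock: 34.37
eef_pos: [524.4, 423.4, 186.9]
tool_rot: [-3.142, 0.0, 1.571]
force: [-0.0, 1.1, -1.5]
width: 39.6
gripper_force: 60.5
clock: 34.78
eef_pos: [541.0, 290.7, 185.0]
tool_rot: [3.141, -0.0, 1.572]
force: [1.2, -0.1, -0.8]
width: 39.1
gripper_force: 60.5
clock: 35.2
eef_pos: [558.8, 150.8, 185.6]
tool_rot: [3.14, 0.005, 1.56]
force: [1.4, -1.1, 0.0]
width: 39.1
gripper_force: 60.5
clock: 35.62
eef_pos: [557.6, 160.6, 119.9]
tool_rot: [-3.141, 0.0, 1.571]
force: [-1.2, -0.7, -0.7]
width: 39.2
gripper_force: 60.5
clock: 35.95
eef_pos: [558.0, 160.7, 120.7]
tool_rot: [3.14, -0.001, 1.571]
force: [0.1, -0.0, 0.3]
width: 39.2
gripper_force: 60.5
[557.78364251 160.6274192  120.30836784]
```

View pics/c9.png

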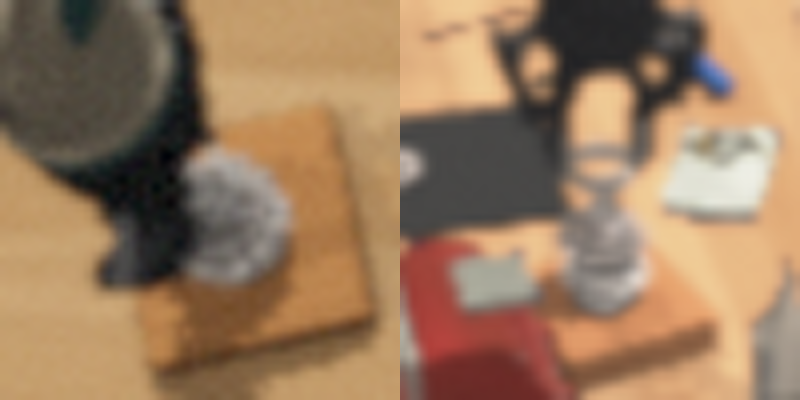

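The spacer hangs level over the hub (right crop 600,165). Lowering it.

```bash
python3 -m handwheel '[[[0,0,0],[0,0,0.012],1],[[0,0,0],[0,0,0.008],1],[[0,0,0],[0,0,0],1],[[0,0,0],[0,0,0],1],[[0,0,0],[0,0,0],1]]'
python3 -m handwheel '[[[0,0,0],[0,0,0.005],1],[[0,0,0],[0,0,0.004],1],[[0,0,0],[0,0,0],1],[[0,0,0],[0,0,0],1]]'
python3 -m handwheel '[[[0,0,0],[0,0,0.0025],1],[[0,0,0],[0,0,0],1],[[0,0,0],[0,0,0],1]]'
python3 -m handwheel '[[[0,0,0],[0,0,0.0015],1],[[0,0,0],[0,0,0],1],[[0,0,0],[0,0,0],1]]'
```

```text
clock: 36.47
eef_pos: [557.4, 160.3, 99.4]
tool_rot: [-3.141, 0.0, 1.571]
force: [1.1, -0.2, 0.0]
width: 39.0
gripper_force: 60.5
clock: 36.8
eef_pos: [557.3, 160.4, 90.5]
tool_rot: [-3.141, 0.0, 1.571]
force: [0.1, 1.0, 0.0]
width: 39.5
gripper_force: 60.5
clock: 37.05
eef_pos: [557.5, 160.5, 88.2]
tool_rot: [-3.141, 0.0, 1.571]
force: [0.6, 0.6, -1.2]
width: 38.8
gripper_force: 60.5
clock: 37.3
eef_pos: [557.5, 160.5, 86.8]
tool_rot: [-3.142, -0.0, 1.571]
force: [0.1, 0.6, -0.8]
width: 38.8
gripper_force: 60.5
```

```bash
python3 -m handwheel '[[[0,0,0],[0,0,0.001],1],[[0,0,0],[0,0,0],1],[[0,0,0],[0,0,0],1]]'
python3 -m handwheel '[[[0,0,0],[0,0,0.0005],1],[[0,0,0],[0,0,0],1],[[0,0,0],[0,0,0],1]]'
```

```text
clock: 37.55
eef_pos: [557.7, 160.5, 86.3]
tool_rot: [3.141, -0.0, 1.571]
force: [-1.0, -0.8, 5.0]
width: 39.3
gripper_force: 60.9
clock: 37.8
eef_pos: [557.7, 160.5, 86.2]
tool_rot: [3.141, -0.001, 1.571]
force: [-2.2, -0.1, 9.1]
width: 39.0
gripper_force: 61.4
```

Seated at 86.2. Releasing, then to the lockring.

```bash
python3 -m handwheel '[[[0,0,0],[0,0,0],0.4],[[0,0,0],[0,0,0],0.25],[[0,0,0],[0,0,0],0.2],[[0,0,0],[0,0,0],0.2]]'
python3 -m handwheel '[[[0,0,0],[0,0,-0.02],0.2],[[0,0,0],[0,0,-0.04],0.2],[[0,0,0],[0,0,-0.04],0.2],[[0,0,0],[0,0,0],0.2],[[0,0,0],[0,0,0],0.2]]'
python3 -m handwheel '[[[0,0,0],[0.0358,-0.0177,0],0.2],[[0,0,0],[0.0358,-0.0177,0],0.2],[[0,0,0],[0.0358,-0.0177,0],0.2],[[0,0,0],[0.0358,-0.0177,0],0.2],[[0,0,0],[0.0358,-0.0177,0],0.2]]'
python3 -m handwheel '[[[0,0,0],[0.0358,-0.0177,0],0.2],[[0,0,0],[0,0,0],0.2],[[0,0,0],[0,0,0.036],0.2],[[0,0,0],[0,0,0.036],0.2],[[0,0,0],[0,0,0.036],0.2]]'
python3 -m handwheel '[[[0,0,0],[0,0,0.02],0.2],[[0,0,0],[0,0,0.015],0.2],[[0,0,0],[0,0,0],0.2],[[0,0,0],[0,0,0],0.2],[[0,0,0],[0,0,0],0.2]]'
python3 -m handwheel '[[[0,0,0],[0,0,0],0.2],[[0,0,0],[0,0,0],0.2],[[0,0,0],[0,0,0],0.2]]'
python3 - <<'E'
from h import *
t=get('top');s=get('side');print(ctrl.read_state()['eef_pos'])
p=(557.6,161.3,85);q=(451.6,375.2,12)
f=lambda i,p:crop(i,*proj(i,p).round().astype(int),25,6)
cv2.imwrite('pics/c10.png',np.vstack([np.hstack([f(t,p),f(s,p)]),np.hstack([f(t,q),f(s,q)])]))
E
```

```text
clock: 38.13
eef_pos: [557.5, 160.4, 85.0]
tool_rot: [-3.141, 0.0, 1.571]
force: [0.2, 1.0, 0.8]
width: 68.2
gripper_force: 0.0
clock: 38.55
eef_pos: [559.2, 160.8, 187.7]
tool_rot: [3.137, -0.002, 1.571]
force: [-0.2, -0.8, -1.2]
width: 68.2
gripper_force: 0.0
clock: 38.97
eef_pos: [467.1, 340.5, 183.9]
tool_rot: [-3.139, 0.002, 1.571]
force: [0.3, 0.4, -0.3]
width: 68.4
gripper_force: 0.0
clock: 39.38
eef_pos: [450.5, 375.2, 75.3]
tool_rot: [-3.141, 0.0, 1.572]
force: [0.5, 0.7, -0.7]
width: 68.2
gripper_force: 0.0
clock: 39.8
eef_pos: [451.7, 375.1, 42.6]
tool_rot: [3.141, -0.0, 1.571]
force: [-0.0, 0.8, 0.7]
width: 68.3
gripper_force: 0.0
clock: 40.05
eef_pos: [451.8, 375.7, 43.4]
tool_rot: [3.14, -0.001, 1.571]
force: [0.8, -0.1, -0.1]
width: 68.4
gripper_force: 0.0
[451.51263954 375.59036082  42.98416417]
```

View pics/c10.png

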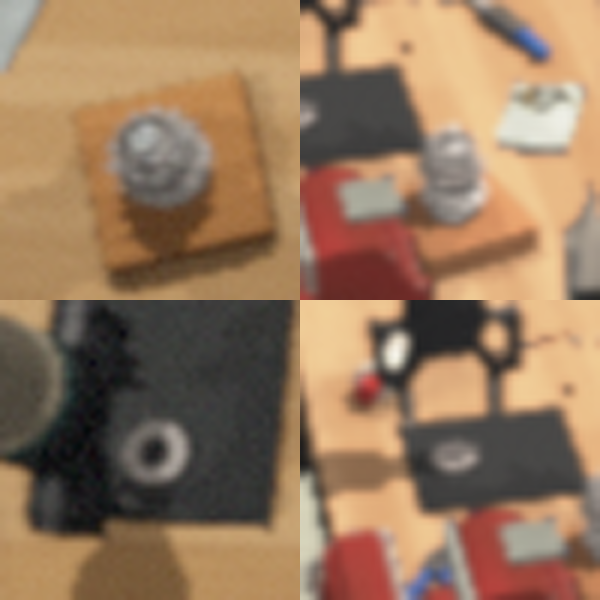

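The spacer is on the hub stack (upper crops 160,158 and 450,165), and the fingers straddle the lockring (lower right 455,458). Gripping it.

```bash
python3 -m handwheel '[[[0,0,0],[0,0,0.02],0.2],[[0,0,0],[0,0,0.012],0.2],[[0,0,0],[0,0,0.005],0.2],[[0,0,0],[0,0,0],0.2],[[0,0,0],[0,0,0],0.2]]'
python3 -m handwheel '[[[0,0,0],[0,0,0],0.6],[[0,0,0],[0,0,0],0.8],[[0,0,0],[0,0,0],1],[[0,0,0],[0,0,0],1],[[0,0,0],[0,0,0],1]]'
python3 -m handwheel '[[[0,0,0],[0,0,0],1],[[0,0,0],[0,0,0],1],[[0,0,0],[0,0,0],1]]'
python3 -m handwheel '[[[0,0,0],[0,0,-0.005],1],[[0,0,0],[0,0,-0.015],1],[[0,0,0],[0,0,-0.02],1],[[0,0,0],[0,0,0],1],[[0,0,0],[0,0,0],1]]'
python3 - <<'E'
from h import *
t=get('top');s=get('side');print(ctrl.read_state()['eef_pos'])
q=(451.6,375.2,45)
f=lambda i,p:crop(i,*proj(i,p).round().astype(int),20,9)
cv2.imwrite('pics/c11.png',np.hstack([f(t,q),f(s,q)]))
E
```

```text
clock: 40.57
eef_pos: [451.2, 375.0, 5.1]
tool_rot: [-3.141, 0.001, 1.571]
force: [-1.1, 0.5, 0.3]
width: 68.4
gripper_force: 0.0
clock: 40.98
eef_pos: [451.7, 375.6, 6.5]
tool_rot: [3.141, -0.001, 1.571]
force: [-0.7, -0.3, 5.5]
width: 34.8
gripper_force: 59.2
clock: 41.23
eef_pos: [451.7, 375.5, 6.5]
tool_rot: [3.141, -0.001, 1.571]
force: [-0.4, -0.2, 5.9]
width: 35.0
gripper_force: 59.2
clock: 41.65
eef_pos: [452.0, 375.9, 46.6]
tool_rot: [3.14, -0.002, 1.571]
force: [-0.4, 0.6, -0.2]
width: 34.7
gripper_force: 59.8
[450.86561255 375.1946804   45.09403448]
```

View pics/c11.png

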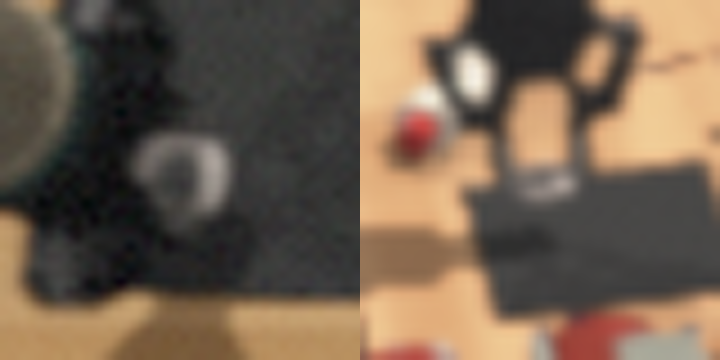

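The lockring is held level (right crop 545,185). To the hub.

```bash
python3 -m handwheel '[[[0,0,0],[0,0,-0.04],1],[[0,0,0],[0,0,-0.04],1],[[0,0,0],[0,0,-0.04],1],[[0,0,0],[0,0,0],1],[[0,0,0],[0,0,0],1]]'
python3 -m handwheel '[[[0,0,0],[-0.0357,0.0177,0],1],[[0,0,0],[-0.0357,0.0177,0],1],[[0,0,0],[-0.0357,0.0177,0],1],[[0,0,0],[-0.0357,0.0177,0],1],[[0,0,0],[-0.0357,0.0177,0],1]]'
python3 -m handwheel '[[[0,0,0],[-0.0357,0.0177,0],1],[[0,0,0],[0,0,0],1],[[0,0,0],[0,0,0],1],[[0,0,0],[0,0,0.025],1],[[0,0,0],[0,0,0.018],1]]'
python3 -m handwheel '[[[0,0,0],[0,0,0],1],[[0,0,0],[0,0,0],1],[[0,0,0],[0,0,0],1],[[0,0,0],[0,0,0],1],[[0,0,0],[0,0,0],1]]'
python3 - <<'E'
from h import *
t=get('top');s=get('side');print(ctrl.read_state()['eef_pos'])
q=(557.6,161.3,110)
f=lambda i,p:crop(i,*proj(i,p).round().astype(int),20,9)
cv2.imwrite('pics/c12.png',np.hstack([f(t,q),f(s,q)]))
E
```

```text
clock: 42.17
eef_pos: [452.2, 376.0, 166.9]
tool_rot: [3.139, -0.003, 1.571]
force: [-0.3, -0.4, -0.7]
width: 34.7
gripper_force: 60.1
clock: 42.58
eef_pos: [538.7, 194.8, 163.0]
tool_rot: [-3.137, 0.001, 1.572]
force: [0.8, -0.2, -0.1]
width: 34.9
gripper_force: 60.1
clock: 43.0
eef_pos: [556.1, 162.5, 120.2]
tool_rot: [-3.139, -0.001, 1.572]
force: [0.0, 0.4, -0.8]
width: 35.0
gripper_force: 60.1
clock: 43.42
eef_pos: [558.0, 161.5, 123.2]
tool_rot: [3.14, -0.001, 1.571]
force: [-0.1, 0.1, -0.7]
width: 34.6
gripper_force: 60.1
[557.96210385 161.37587295 123.1014845 ]
```

View pics/c12.png

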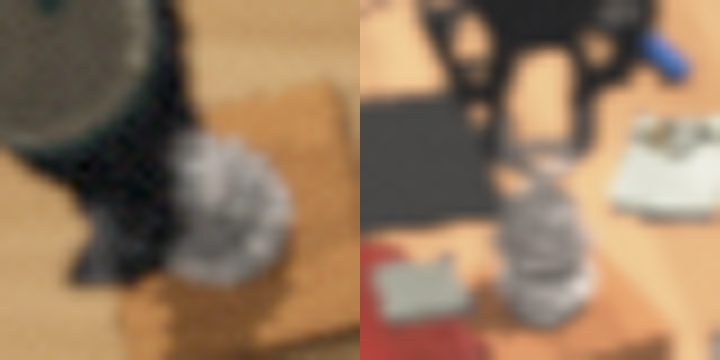

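The lockring is centred over the axle tip (right crop 540,165). Lowering to an expected TCP of 96.5.

```bash
python3 -m handwheel '[[[0,0,0],[0,0,0.006],1],[[0,0,0],[0,0,0.005],1],[[0,0,0],[0,0,0],1],[[0,0,0],[0,0,0],1],[[0,0,0],[0,0,0],1]]'
python3 -m handwheel '[[[0,0,0],[0,0,0.006],1],[[0,0,0],[0,0,0.004],1],[[0,0,0],[0,0,0],1],[[0,0,0],[0,0,0],1]]'
python3 -m handwheel '[[[0,0,0],[0,0,0.003],1],[[0,0,0],[0,0,0],1],[[0,0,0],[0,0,0],1]]'
python3 -m handwheel '[[[0,0,0],[0,0,0.0015],1],[[0,0,0],[0,0,0],1],[[0,0,0],[0,0,0],1]]'
python3 -m handwheel '[[[0,0,0],[0,0,0.001],1],[[0,0,0],[0,0,0],1],[[0,0,0],[0,0,0],1]]'
```

```text
clock: 43.93
eef_pos: [557.5, 160.9, 111.1]
tool_rot: [-3.141, 0.0, 1.571]
force: [0.5, 0.2, 0.3]
width: 35.0
gripper_force: 60.1
clock: 44.27
eef_pos: [557.2, 160.9, 100.8]
tool_rot: [-3.141, 0.0, 1.571]
force: [-0.3, 0.4, -0.8]
width: 34.8
gripper_force: 60.1
clock: 44.52
eef_pos: [557.5, 161.1, 98.2]
tool_rot: [-3.141, 0.0, 1.571]
force: [-0.9, -1.2, -0.4]
width: 35.2
gripper_force: 60.1
clock: 44.77
eef_pos: [557.5, 161.1, 96.8]
tool_rot: [-3.142, -0.0, 1.571]
force: [1.0, 0.3, 0.9]
width: 34.3
gripper_force: 60.1
clock: 45.02
eef_pos: [557.7, 161.1, 96.3]
tool_rot: [3.141, -0.0, 1.571]
force: [-1.0, 0.2, 5.5]
width: 34.6
gripper_force: 61.6
```

Contact at 96.3 as computed. Releasing, clearing away and checking.

```bash
python3 -m handwheel '[[[0,0,0],[0,0,0],0.4],[[0,0,0],[0,0,0],0.25],[[0,0,0],[0,0,0],0.2],[[0,0,0],[0,0,0],0.2]]'
python3 -m handwheel '[[[0,0,0],[0,0,-0.02],0.2],[[0,0,0],[0,0,-0.04],0.2],[[0,0,0],[0,0,-0.04],0.2],[[0,0,0],[0,0,-0.02],0.2],[[0,0,0],[0,0,0],0.2]]'
python3 -m handwheel '[[[0,0,0],[0.035,-0.015,0],0.2],[[0,0,0],[0.035,-0.015,0],0.2],[[0,0,0],[0.035,-0.015,0],0.2],[[0,0,0],[0.035,-0.015,0],0.2],[[0,0,0],[0.035,-0.015,0],0.2]]'
python3 -m handwheel '[[[0,0,0],[0,0,0],0.2],[[0,0,0],[0,0,0],0.2],[[0,0,0],[0,0,0],0.2],[[0,0,0],[0,0,0],0.2]]'
python3 - <<'E'
from h import *
t=get('top');s=get('side')
p=(557.6,161.3,90);q=(508.6,-268.5,71)
f=lambda i,p:crop(i,*proj(i,p).round().astype(int),25,6)
cv2.imwrite('pics/c13.png',np.vstack([np.hstack([f(t,p),f(s,p)]),np.hstack([f(t,q),f(s,q)])]))
E
```

```text
clock: 45.35
eef_pos: [557.5, 161.1, 95.6]
tool_rot: [-3.141, 0.0, 1.571]
force: [0.2, 0.1, 0.3]
width: 68.6
gripper_force: 0.0
clock: 45.77
eef_pos: [560.8, 161.4, 220.8]
tool_rot: [3.132, -0.003, 1.571]
force: [0.7, 0.2, 0.2]
width: 68.5
gripper_force: 0.0
clock: 46.18
eef_pos: [481.1, 337.3, 214.9]
tool_rot: [-3.14, 0.001, 1.571]
force: [0.8, 0.7, 0.1]
width: 68.1
gripper_force: 0.0
clock: 46.52
eef_pos: [483.1, 334.3, 215.4]
tool_rot: [-3.141, 0.001, 1.569]
force: [-0.2, -0.8, -0.3]
width: 68.3
gripper_force: 0.0
```

View pics/c13.png

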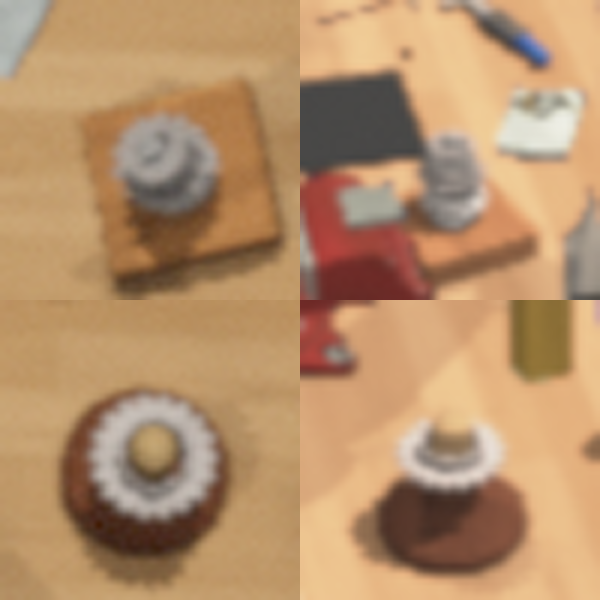

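The hub carries the small sprocket, the spacer and the lockring, stacked level with the axle through (upper crops 160,160 and 452,170). The large sprocket is home on the spindle (155,455), the mat is empty and the arm is clear. Handing in.

```bash
python3 -c "
from cell import ctrl;print(ctrl.finish_job())"
```

```text
the job is handed in; nothing more can be done
None
```

The job is handed in at about 47 s; I don't have the verdict, but in the last pictures the small sprocket, spacer and lockring sit level on the hub and the large sprocket is fully home on the spindle.

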